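Secure the specimen transport box with a snap hook

ROBOT

A 6-joint arm with a two-finger parallel gripper is mounted at the origin on a cart in front of the work surface, level with it; the furniture and walls round the work are solid. World frame = base frame: x ahead of the robot, y to its left, z up, the work surface at z = 0. Lengths are in m, angles in rad, forces in N, time in s.
With the tool pointing down it reaches from about 0.375 to 0.9 m from the base axis. Payload 3.1 kg.
Tool frame: the origin (TCP) lies at the very end of the fingers, on their centre line; the grasp point (between the pads) lies 19 mm behind it; z points along the fingers, y is the line along which they close (so a half turn about z gives the same grasp; the last joint's range is limited). The gripper opens to 87 mm and grips with 3 to 60 N. Pads are 19 mm wide; open, the fingers measure 117 mm over their backs; the gripper's body (75 mm by 190 mm) begins 51 mm behind the grasp point.
Start: joints at [1.117, 0.527, 1.433, -0, 1.181, -0.178], TCP at [0.17, 0.602, 0.223] pointing down, gripper open.
Joint ranges: [-3.08, 3.08], [-0.75, 2.2], [0.22, 2.44], [-1.43, 4.57], [0, 2.65], [-2.85, 2.85]. Speed limits (rad/s): [2.79, 2.79, 3.14, 3.14, 3.14, 3.14].

INTERFACE

Orientations are given as a unit quaternion [x, y, z, w].
In Python, from rig import status, viewer, robot gives the robot as it stands.
- The arm moves only by the tool arm_command, never from a script. Its arguments are lists of equal length, an entry for each row: "delta_rot": the turn, a rotation vector about the tool's x, y, z in degrees, a list of three; "delta_pos": the shift along the tool's x, y, z in m, a list of three; "gripper": the closure, from -1 (fully open) to 1 (shut). In form: {"delta_rot": [[rx, ry, rz], ...], "delta_pos": [[dx, dy, dz], ...], "gripper": [gripper, ...]}. A call has 1 to 12 rows; each row is the pose to reach, as a shift and turn from the pose commanded when the call began, along the tool's axes at that moment; what a row does not reach only later rows make up. A row lasts 1/12 s, in which the tool goes at most 41.7 mm and 7.16 degrees, less where a joint would pass 70% of its speed; a pose out of reach is approached as far as the arm can. A call with a gripper value outside its range is refused whole. The fingers move at their own pace and stop on an object; "grip_force" is the grip in N (left out, the last holds). Time passes only in rows, so rows that repeat a pose let the fingers close. It gives the time, the measured TCP pose, the force, the opening and the grip force at its end, in the units of the state.
- status.get_obs(): the state, without advancing time (a new reading comes with each control period).
- viewer.camera(name): name is "scene" or "top" or "wrist"; returns a dict with "pixels" (384x512x3 uint8, blue, green, red), "fx", "fy", "cx", "cy" (pixels), "pose" (4x4, takes a point from camera to world coordinates); the wrist camera has in their place "mount" (4x4, takes a point from camera to tool coordinates, whose origin is the TCP and whose axes are the flange's). Camera axes: x right, y down, z forward; pixel columns grow to the right and rows downward; lengths in m; the calibration is good to about 2 mm. A picture is of the moment at which its call begins: read the wrist's pose just before it. There is no depth.
- robot.hand_in(): hands the job in; it is judged then, once.
The state is a dict: "time": time; "q": joint angles; "joint_velocities": joint speeds; "joint_torque": joint torques, N m; "position": TCP position; "tool_rot": TCP orientation; "ft_force": force on the tool from outside, world axes, zero at the start; "moment": the same for the moment, N m; "grip_width": finger opening in m; "grip_force": force on a finger pad.
Only numpy, scipy, OpenCV 4.12 (cv2) and the standard library are available. Lean on these libraries where they do the work, as an engineer would, in place of code of your own. Each camera call takes 0.05 s, during which the arm holds its last target. There are 200 camera calls.

TASK

The specimens are packed for the courier: shut the transport box's lid, so that the steel staple stands up through the lid's slot, and press the loose snap hook sideways onto one of the staple's upright legs, so that the leg pushes the sprung gate inward and ends up inside the hook. Then pull the hook straight back by its grip until the leg seats in the crown and the gate has snapped shut, keep it under a steady tug of about 10 or 11 N for a second to prove that it holds, and let go, leaving it clipped on. It is a light hook: never load it against the staple with more than 15 N, and leave the things around as they are.

Things in the scene. Friction and masses are not known exactly. Their poses are not given: they have to be found in the camera images.
- lid (a joint): the box's lid: grey, flat, 220 mm from hinge to front edge, 204 mm wide, 12 mm thick, on a stiff hinge along the back of the box's rim (it stays where it is put; 1 to 2 N on the front edge closes it); 0 = shut, grows (rad) as the front edge rises; starts part-way open
- lid_hinge (a point): middle of the lid's hinge line, at the back of the box's rim, 85 mm above the worktop; its axes tilt with the lid; with the lid shut they are the box's: x from the box's front to its back, y to its left, z up. The box is fixed to the worktop
- lid_edge (a point): middle of the top face of the lid at its front edge (moves with the lid): 220 mm in front of the hinge line and, with the lid shut, 97 mm above the worktop
- staple: an inverted U of 7 mm round bar on the box's front wall; it passes freely through the lid's slot. The pose is that of its fixed base plate: origin on the rim, 12 mm below the shut lid's top and 42 mm behind its front edge; x from the box's front to its back, y to its left, z up. The U is screwed tight in the plate's slotted holes up to 8 mm ahead of or behind that: it differs each time and is not measured
- leg_right (a point): the nominal place of the staple's right upright leg: a fixed point 16 mm above the shut lid's top face; axes as the staple's. The real leg's axis is within 8 mm of it along x (see staple) and exact in y; find it by sight or touch. The legs are 32 mm apart along y, axis to axis, with a clear window of 25 mm between them; the underside of the top bar is 28 mm above the shut lid
- leg_left (a point): the same nominal point for the left leg, 32 mm to the left of leg_right
- clip: the loose snap hook, lying flat on the worktop: about 125 mm long, 10 mm thick, 0.12 kg. Origin on its underside, mid-width, level with the gate's pivot; x runs from the grip to the crown, y to the gate's side, z up. The loop is a 9 mm round steel bar, thicker at the crown, outside to x = 54.5 mm and y = -18.5 to 18.5 mm, clear inside to x = 42.5 mm and y = -9.5 to 10.5 mm
- clip_grip (a point): centre of the hook's black moulded grip, which is 40 mm long (x), 16 mm wide (y), 10 mm high; it lies 25 mm behind the gate's pivot, on the hook's mid-width, 5 mm above its underside; axes as the hook's. A swivel ring follows behind, to x = -47 mm from here
- clip_nose (a point): the nose: the free end of the frame on the gate's side, 31 mm ahead of the gate's pivot, 14 mm to the gate's side of mid-width. The gate opens only just wide enough: a leg goes in when it is pressed in close behind the nose (its axis 3 to 6 mm behind this point), and is past the nose once its axis is at y below 5 mm from mid-width; nearer the pivot it stops against the fully open gate
- clip_crown (a point): where the axis of a staple leg lies when it is seated in the hook's crown: 39 mm ahead of the gate's pivot, on mid-width. Only when the leg has been drawn from the mouth to here (the hook pulled back along its x) is the gate free of it and snaps shut behind it
- gate (a joint): the sprung gate, a 7 mm bar that closes the hook's +y side from its pivot (x = 0, y = 14 mm) to its free end at x = 29.5 mm; 0 = shut, grows (rad) as it is pressed inward, to a hard stop at 0.6. The spring holds it shut with about 2 N at its free end; about 5 N there opens it fully, more nearer the pivot
- cup: bystander: a lidded specimen cup, 60 mm across, 64 mm high, standing left of the box
- marker: bystander: a marker pen, 135 mm long, lying in front of the box
- tape: bystander: a roll of tape, 104 mm across, 25 mm high, lying in front of the photometer
There are look-alikes about, which are no part of the job. What is meant by the clip is not orange, and is the larger of those in its own colour.

How it is judged:
By the outcome, as a careful person would: the job done as asked, in the order asked, and still so for the second after the job is handed in, with the robot touching nothing.
It also fails if it takes over 72 s, if anything falls off the work surface, if the arm or the gripper's body presses on something with over 40 N, if the wrist force passes 120 N, or if a joint passes its speed limit or range.

## Working session

There is one attempt and no reset: what is moved stays moved. The work goes in short steps, Python scripts to look and compute and a tool call to move; the robot and the scene stay as the last step left them, time stands still between calls to the robot, and variables do not carry over. Pictures are saved under pics/ and viewed, at most 10 in all, crops included, and the job is handed in when it is done.

Besides the shell and the picture viewer there is one more tool, called after "Emit:" by a JSON object that holds its "fn" and its "kwargs", one argument or row to a line. arm_command: Moves the arm, as the interface text tells. Its arguments: {"type":"object","properties":{"delta_rot":{"type":"array","items":{"type":"array","items":{"type":"number"}}},"delta_pos":{"type":"array","items":{"type":"array","items":{"type":"number"}}},"gripper":{"type":"array","items":{"type":"number"}},"grip_force":{"type":"number"}},"required":["delta_rot","delta_pos","gripper"]}

```bash
ls; mkdir -p pics
cat > h.py <<'E'
import numpy as np, cv2
from scipy.spatial.transform import Rotation as R
from rig import status, viewer, robot
def cam(n):
    o=status.get_obs(); c=viewer.camera(n)
    if n=="wrist":
        T=np.eye(4);T[:3,:3]=R.from_quat(o["tool_rot"]).as_matrix();T[:3,3]=o["position"]
        c["pose"]=T@np.array(c["mount"])
    c["pose"]=np.array(c["pose"]); return c
def plane(c,u,v,z):
    d=c["pose"][:3,:3]@np.array([(u-c["cx"])/c["fx"],(v-c["cy"])/c["fy"],1]); p=c["pose"][:3,3]
    return p+d*(z-p[2])/d[2]
def proj(c,P):
    q=np.linalg.inv(c["pose"])@np.append(P,1); return c["fx"]*q[0]/q[2]+c["cx"],c["fy"]*q[1]/q[2]+c["cy"]
E
python3 - <<'E'
from h import *
o=status.get_obs(); print({k:np.round(v,3).tolist() for k,v in o.items()})
for n in("scene","top","wrist"):
    c=cam(n); cv2.imwrite(f"pics/{n}0.png",c["pixels"]); print(n,c["fx"],np.round(c["pose"],3).tolist())
a=cv2.imread("pics/top0.png"); cv2.imwrite("pics/t.png",cv2.resize(a,(800,600),interpolation=cv2.INTER_CUBIC))
a=cv2.imread("pics/scene0.png"); cv2.imwrite("pics/s.png",cv2.resize(a,(800,600),interpolation=cv2.INTER_CUBIC))
E
```

```text
pics
{'time': 0.0, 'q': [1.118, 0.528, 1.434, 0.0, 1.181, -0.178], 'joint_velocities': [0.001, 0.0, -0.0, -0.0, -0.001, -0.0], 'joint_torque': [0.002, -44.005, -17.66, 0.063, 0.058, -0.0], 'position': [0.169, 0.601, 0.222], 'tool_rot': [0.137, 0.991, -0.001, -0.0], 'ft_force': [0.571, 0.431, 0.447], 'moment': [0.02, -0.035, -0.054], 'grip_force': 0.0, 'grip_width': 0.087}
scene 423.33140590141693 [[-0.879, -0.238, 0.414, 0.096], [-0.478, 0.426, -0.768, 0.987], [0.006, -0.873, -0.488, 0.671], [0.0, 0.0, 0.0, 1.0]]
top 436.5379339424411 [[0.001, -0.99, 0.142, 0.362], [-1.0, 0.001, 0.013, 0.127], [-0.013, -0.142, -0.99, 1.35], [0.0, 0.0, 0.0, 1.0]]
wrist 283.8372727273046 [[0.272, 0.928, 0.253, 0.101], [0.962, -0.261, -0.075, 0.62], [-0.003, 0.264, -0.965, 0.385], [0.0, 0.0, 0.0, 1.0]]
```

View pics/t.png

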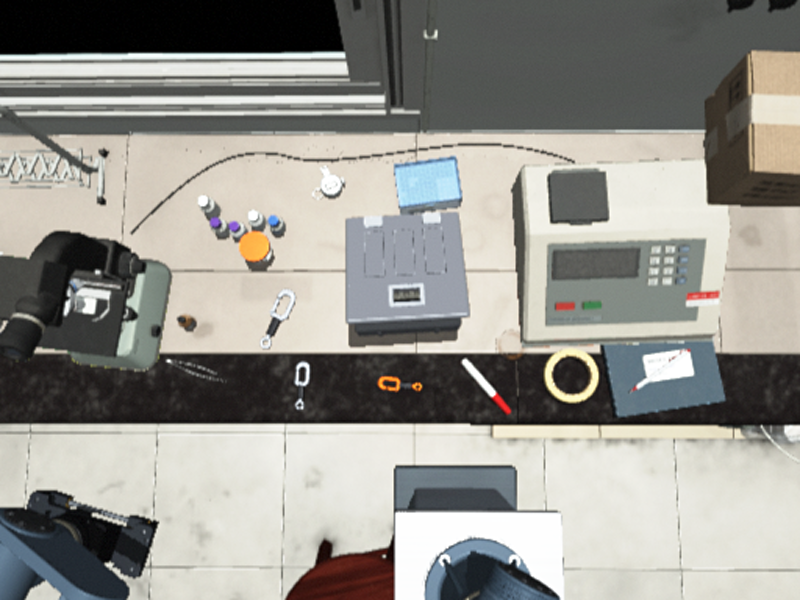

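View pics/s.png

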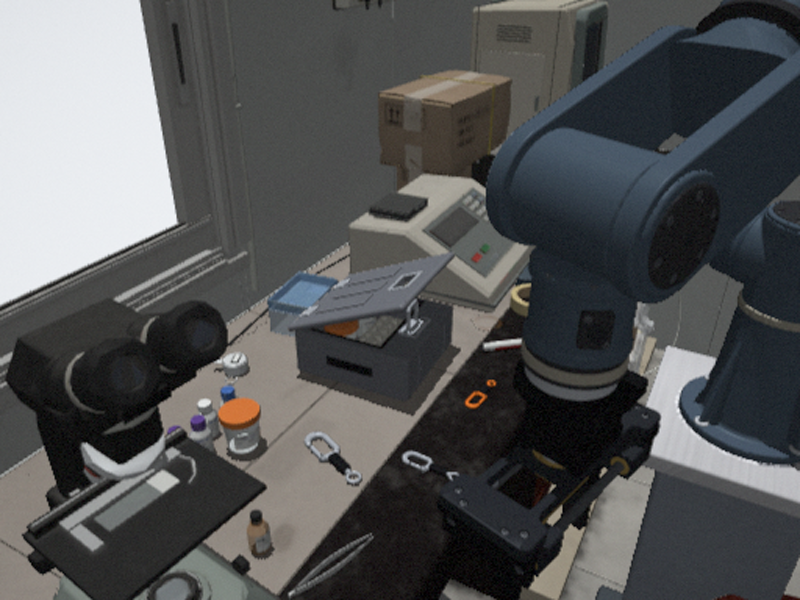

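The top view shows the box with its lid ajar at about (407,275). The large silver hook lies at about (278,318), crown up-right and ring down-left. The smaller silver one at (301,385) and the orange one are look-alikes.

Run:
```python
from h import *
a=cv2.imread("pics/top0.png"); s=cv2.imread("pics/scene0.png")
x=cv2.resize(a[180:228,158:198],(400,480),interpolation=cv2.INTER_CUBIC)
y=cv2.resize(a[128:224,215:305],(400,427),interpolation=cv2.INTER_CUBIC); y=cv2.copyMakeBorder(y,0,53,0,0,cv2.BORDER_CONSTANT)
cv2.imwrite("pics/crop1.png",np.hstack([x,y]))
c=cam("top")
g=cv2.cvtColor(a,cv2.COLOR_BGR2HSV)
# clip rough
for u,v in [(278,318),(292,293),(266,342)]: print(plane(c,u*.64,v*.64,0.005))
for u,v in [(347,320),(467,315),(347,218),(460,212)]: print(plane(c,u*.64,v*.64,0.13))
```

```text
[0.52282062 0.38909997 0.005     ]
[0.57317389 0.3623822  0.005     ]
[0.47495333 0.4116384  0.005     ]
[0.50423329 0.23996024 0.13      ]
[0.51325533 0.02379698 0.13      ]
[0.69332959 0.24233922 0.13      ]
[0.70422633 0.03428158 0.13      ]
```

View pics/crop1.png

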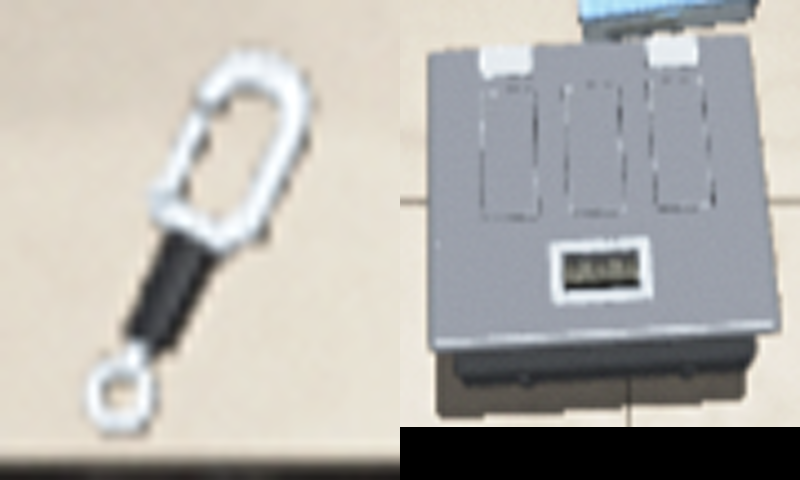

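The left panel shows the hook with its gate on the left (+y) side, grip centre near crop (170,292). The right panel shows the lid top with corners (434,346), (778,330), (430,55) and (748,38).

Run:
```python
from h import *
from scipy.optimize import least_squares
t=cam("top"); s=cam("scene")
pt={(1,1):(222.6,205.9),(1,-1):(300,202.3),(0,1):(221.8,140.4),(0,-1):(293.3,136.6)}
ps={(1,1):(405*.64,292*.64),(1,-1):(452*.64,255*.64),(0,1):(290*.64,325*.64)}
def P(p,f,sd):
    h=np.array([p[0],p[1],.085]);return h+R.from_euler("ZY",[p[2],p[3]]).apply([-.22*f,.102*sd,.012])
def res(p):
    return np.ravel([np.subtract(proj(t,P(p,*k)),v) for k,v in pt.items()]+[np.subtract(proj(s,P(p,*k)),v) for k,v in ps.items()])
r=least_squares(res,[.7,.14,.04,.3]);print(r.x.round(4),r.fun.round(1))
p=r.x;h=np.array([p[0],p[1],.085]);Rz=R.from_euler("z",p[2])
print("edge",P(p,1,0).round(4),"legR",(h+Rz.apply([-.178,-.016,.028])).round(4))
a=t["pixels"]; m=(cv2.cvtColor(a,cv2.COLOR_BGR2GRAY)<70).astype(np.uint8); m[:180]=0;m[222:]=0;m[:,:160]=0;m[:,196:]=0
n,l,st,ce=cv2.connectedComponentsWithStats(m);i=1+st[1:,4].argmax();print(st[i],ce[i])
y,x=np.where(l==i);q=np.array([plane(t,u,v,.008)[:2] for u,v in zip(x,y)]);c=q.mean(0);w,V=np.linalg.eigh(np.cov(q.T));print(c,V[:,1],w**.5*12**.5)
for uv in [(120,395),(240,145),(265,45),(120,435)]: print(plane(t,158+uv[0]/10,180+uv[1]/10,.005).round(4))
```

```text
[0.696  0.1395 0.0577 0.4411] [ 1.1 -0.8 -0.3 -1.6  1.6  1.5 -1.   1.3 -2.   5.7 -0.3 -3.9  1.9 -0.3]
edge [0.5025 0.1284 0.1898] legR [0.5192 0.1133 0.113 ]
[171 204   8  11  33] [174.54545455 209.        ]
[0.50537868 0.39853238] [-0.93482757  0.35510199] [0.01742547 0.03397655]
[0.473  0.4123 0.005 ]
[0.5511 0.3771 0.005 ]
[0.5827 0.3701 0.005 ]
[0.4606 0.412  0.005 ]
```

Emit:
{"fn": "arm_command", "kwargs": {
  "delta_rot": [
    [0,0,1],
    [0,0,2],
    [0,0,3],
    [0,0,4],
    [0,0,5],
    [0,0,6],
    [0,0,6],
    [0,0,6],
    [0,0,6],
    [0,0,6],
    [0,0,6],
    [0,0,6]
  ],
  "delta_pos": [
    [-0.03,-0.01,-0.005],
    [-0.066,-0.02,-0.01],
    [-0.1,-0.03,-0.02],
    [-0.136,-0.04,-0.03],
    [-0.172,-0.05,-0.03],
    [-0.21,-0.06,-0.03],
    [-0.246,-0.07,-0.03],
    [-0.28,-0.08,-0.03],
    [-0.315,-0.09,-0.03],
    [-0.345,-0.1,-0.03],
    [-0.363,-0.105,-0.03],
    [-0.363,-0.105,-0.03]
  ],
  "gripper": [-1,-1,-1,-1,-1,-1,-1,-1,-1,-1,-1,-1]
}}

```text
time: 1.3
position: [0.4946, 0.3994, 0.2524]
tool_rot: [0.191, 0.982, -0.0, 0.001]
ft_force: [0.4, 0.6, 1.1]
grip_width: 0.0869
grip_force: 0.0
```

Run:
```python
from h import *
o=status.get_obs();print(o["time"],o["position"],R.from_quat(o["tool_rot"]).as_matrix().round(3).tolist())
c=cam("wrist");cv2.imwrite("pics/w1.png",c["pixels"]);np.save("w1.npy",c["pose"])
P=[.505,.4,.005];u,v=map(int,proj(c,P));print(u,v)
a=cv2.resize(c["pixels"],(800,600),interpolation=cv2.INTER_CUBIC);cv2.imwrite("pics/w1b.png",a)
```

```text
1.3 [0.49460045 0.39938471 0.25237801] [[-0.927, 0.375, 0.002], [0.375, 0.927, -0.001], [-0.002, 0.0, -1.0]]
257 167
```

View pics/w1b.png

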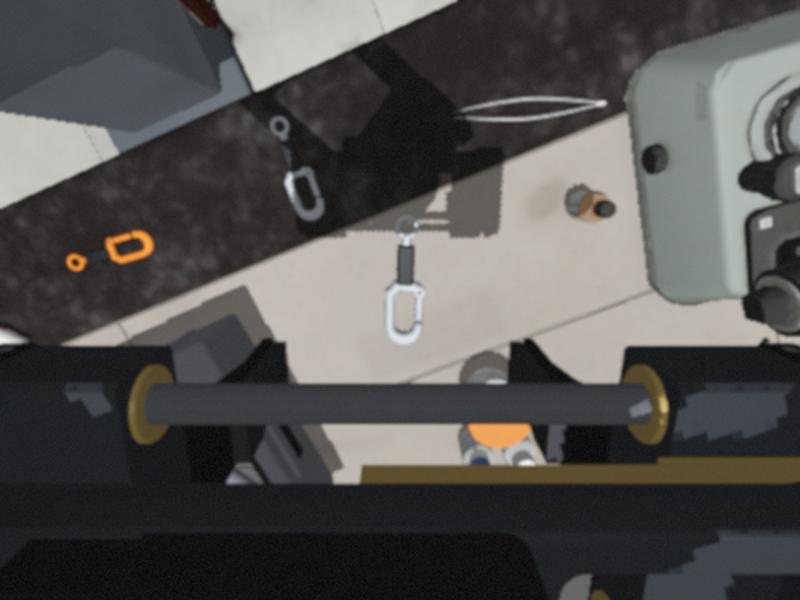

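The wrist view shows the hook aligned with the tool: ring (405,226), grip spanning (405,246)–(405,283), loop centre (405,314), gate on the right.

Run:
```python
from h import *
c=cam("wrist")
a=c["pixels"][150:225,235:285];g=cv2.cvtColor(a,cv2.COLOR_BGR2GRAY)
m=(g<75).astype(np.uint8)
n,l,st,ce=cv2.connectedComponentsWithStats(m)
for i in range(1,n):
  if st[i,4]>40: print(st[i],ce[i]+[235,150])
for uv in [(405,226),(405,246),(405,264.5),(405,283),(405,314),(404,344)]: print(uv,plane(c,uv[0]*.64,uv[1]*.64,.008).round(4))
```

```text
(405, 226) [0.4707 0.416  0.008 ]
(405, 246) [0.4878 0.4092 0.008 ]
(405, 264.5) [0.5039 0.4027 0.008 ]
(405, 283) [0.5204 0.3962 0.008 ]
(405, 314) [0.549  0.3848 0.008 ]
(404, 344) [0.5773 0.3725 0.008 ]
```

Emit:
{"fn": "arm_command", "kwargs": {
  "delta_rot": [
    [0,0,0],
    [0,0,0],
    [0,0,0],
    [0,0,0],
    [0,0,0],
    [0,0,0],
    [0,0,0],
    [0,0,0],
    [0,0,0],
    [0,0,0]
  ],
  "delta_pos": [
    [-0.015,-0.03,0],
    [-0.033,-0.063,0],
    [-0.05,-0.095,0],
    [-0.066,-0.127,0],
    [-0.08,-0.155,0],
    [-0.092,-0.178,0.01],
    [-0.099,-0.191,0.015],
    [-0.099,-0.191,0.02],
    [-0.099,-0.191,0.02],
    [-0.099,-0.191,0.02]
  ],
  "gripper": [1,1,1,1,1,1,1,1,1,1]
}}

```text
time: 2.23
position: [0.5108, 0.1894, 0.2325]
tool_rot: [0.188, 0.982, 0.0, -0.0]
ft_force: [0.1, -0.3, -0.7]
grip_width: 0.0285
grip_force: 0.0
```

Emit:
{"fn": "arm_command", "kwargs": {
  "delta_rot": [
    [0,0,0],
    [0,0,0],
    [0,0,0],
    [0,0,0],
    [0,0,0],
    [0,0,0],
    [0,0,0],
    [0,0,0],
    [0,0,0],
    [0,0,0],
    [0,0,0],
    [0,0,0]
  ],
  "delta_pos": [
    [0,0,0.012],
    [0,0,0.026],
    [0,0,0.04],
    [0,0,0.052],
    [0.003,-0.001,0.064],
    [0.005,-0.002,0.076],
    [0.007,-0.003,0.088],
    [0.009,-0.004,0.1],
    [0.01,-0.004,0.112],
    [0.01,-0.004,0.122],
    [0.01,-0.004,0.129],
    [0.01,-0.004,0.132]
  ],
  "gripper": [1,1,1,1,1,1,1,1,1,1,1,1]
}}

```text
time: 3.23
position: [0.5004, 0.1889, 0.0998]
tool_rot: [0.188, 0.982, 0.0, -0.0]
ft_force: [0.5, -0.6, 1.8]
grip_width: 0.0006
grip_force: 0.6
```

Emit:
{"fn": "arm_command", "kwargs": {
  "delta_rot": [
    [0,0,0],
    [0,0,0],
    [0,0,0],
    [0,0,0]
  ],
  "delta_pos": [
    [0,0,0.001],
    [0,0,0.002],
    [0,0,0.003],
    [0,0,0.003]
  ],
  "gripper": [1,1,1,1]
}}

```text
time: 3.57
position: [0.5014, 0.1879, 0.0979]
tool_rot: [0.189, 0.982, 0.0, 0.001]
ft_force: [-0.3, 0.1, 0.4]
grip_width: 0.0004
grip_force: 0.0
```

Emit:
{"fn": "arm_command", "kwargs": {
  "delta_rot": [
    [0,0,0],
    [0,0,0],
    [0,0,0],
    [0,0,0]
  ],
  "delta_pos": [
    [0,0,0.001],
    [0,0,0.0015],
    [0,0,0.002],
    [0,0,0.002]
  ],
  "gripper": [1,1,1,1]
}}

```text
time: 3.9
position: [0.5015, 0.1879, 0.0973]
tool_rot: [0.189, 0.982, 0.0, 0.001]
ft_force: [-2.5, 0.3, 10.6]
grip_width: 0.0006
grip_force: 5.5
```

Emit:
{"fn": "arm_command", "kwargs": {
  "delta_rot": [
    [0,0,0],
    [0,0,0],
    [0,0,0],
    [0,0,0],
    [0,0,0],
    [0,0,0],
    [0,0,0],
    [0,0,0],
    [0,0,0],
    [0,0,0],
    [0,0,0],
    [0,0,0]
  ],
  "delta_pos": [
    [0,0,-0.02],
    [0,0,-0.05],
    [0,0,-0.08],
    [0.01,0.025,-0.08],
    [0.021,0.06,-0.08],
    [0.033,0.095,-0.08],
    [0.045,0.13,-0.08],
    [0.058,0.165,-0.08],
    [0.066,0.19,-0.08],
    [0.07,0.2,-0.07],
    [0.07,0.2,-0.04],
    [0.07,0.2,-0.01]
  ],
  "gripper": [1,1,0.5,0.2,0,0,0,0,0,0,0,0]
}}

```text
time: 4.9
position: [0.511, 0.4005, 0.1058]
tool_rot: [0.188, 0.982, 0.001, 0.002]
ft_force: [0.5, 0.9, -0.7]
grip_width: 0.0431
grip_force: 0.0
```

Run:
```python
from h import *
o=status.get_obs();print(o["position"],o["grip_width"])
c=cam("top");s=cam("scene");cv2.imwrite("pics/top1.png",c["pixels"]);cv2.imwrite("pics/scene1.png",s["pixels"])
a=cv2.resize(c["pixels"][128:228,165:305],(800,571),interpolation=cv2.INTER_CUBIC)
cv2.imwrite("pics/a.png",a)
w=cam("wrist");cv2.imwrite("pics/w2.png",w["pixels"])
```

```text
[0.51096124 0.40047599 0.10576385] 0.04314337475877456
```

View pics/a.png

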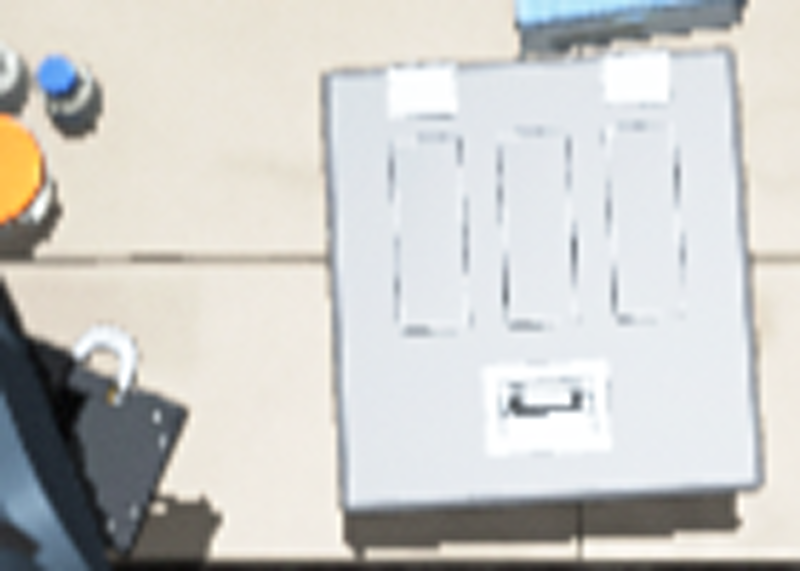

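The lid is shut: corners (347,508), (762,487), (325,72), (733,50). The staple's top bar shows in the slot at about (515–580, 395).

Run:
```python
from h import *
c=cam("top");f=lambda u,v,z:plane(c,165+u/5.714,128+v/5.714,z)
q=[f(u,v,.097)[:2] for u,v in [(347,508),(762,487),(325,72),(733,50)]]
fm=(q[0]+q[1])/2;bm=(q[2]+q[3])/2;print(np.round(q,4).tolist(),fm,bm,np.linalg.norm(bm-fm),np.linalg.norm(q[0]-q[1]))
d=(bm-fm);d/=np.linalg.norm(d);e=(q[0]-q[1]);print(np.degrees(np.arctan2(d[1],d[0])),np.degrees(np.arctan2(-e[0],e[1])))
l=np.array([-d[1],d[0]])
for s,n in((-.016,"R"),(.016,"L")): print(n,fm+.042*d+s*l)
print("bar",f(513,395,.1285),f(582,390,.1285))
a=cv2.imread("pics/scene1.png");cv2.imwrite("pics/b.png",np.hstack([cv2.resize(a[175:275,180:300],(480,400),interpolation=cv2.INTER_CUBIC),cv2.resize(cv2.imread("pics/w2.png")[80:240,180:310],(320,400))]))
```

```text
[[0.473, 0.2321], [0.4836, 0.0229], [0.699, 0.246], [0.7102, 0.0351]] [0.47830189 0.12749232] [0.70461707 0.1405628 ] 0.22669230433248427 0.20939129804463535
3.305356811170941 2.9138198006221603
R [0.52115454 0.11394055]
L [0.5193095  0.14588731]
bar [0.52619752 0.14791547 0.1285    ] [0.52867697 0.11381294 0.1285    ]
```

View pics/b.png

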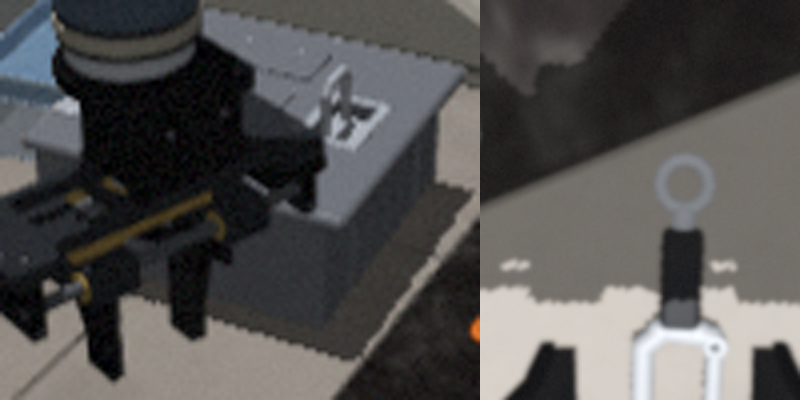

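The scene crop shows the staple standing up through the slot. The wrist crop shows the hook centred between the open fingers.

Emit:
{"fn": "arm_command", "kwargs": {
  "delta_rot": [
    [0,0,0],
    [0,0,0],
    [0,0,0],
    [0,0,0],
    [0,0,0],
    [0,0,0]
  ],
  "delta_pos": [
    [0,0,0.025],
    [0,0,0.05],
    [0,0,0.075],
    [0,0,0.09],
    [0,0,0.09],
    [0,0,0.09]
  ],
  "gripper": [0,0,0,0,0,0]
}}

```text
time: 5.6
position: [0.5111, 0.3995, 0.0168]
tool_rot: [0.189, 0.982, 0.0, 0.001]
ft_force: [-0.4, -0.8, 1.3]
grip_width: 0.0434
grip_force: 0.0
```

Emit:
{"fn": "arm_command", "kwargs": {
  "delta_rot": [
    [0,0,0],
    [0,0,0],
    [0,0,0],
    [0,0,0],
    [0,0,0],
    [0,0,0],
    [0,0,0],
    [0,0,0],
    [0,0,0],
    [0,0,0],
    [0,0,0],
    [0,0,0]
  ],
  "delta_pos": [
    [0,0,0.006],
    [0,0,0.011],
    [0,0,0.0135],
    [0,0,0.0135],
    [0,0,0.0135],
    [0,0,0.0135],
    [0,0,0.0135],
    [0,0,0.0135],
    [0,0,0.0135],
    [0,0,0.0135],
    [0,0,0.0135],
    [0,0,0.0135]
  ],
  "gripper": [0,0,0,0.5,1,1,1,1,1,1,1,1],
  "grip_force": 50
}}

```text
time: 6.6
position: [0.51, 0.3997, 0.0022]
tool_rot: [0.189, 0.982, 0.0, 0.0]
ft_force: [-0.3, -0.7, 0.6]
grip_width: 0.0154
grip_force: 50.0
```

Emit:
{"fn": "arm_command", "kwargs": {
  "delta_rot": [
    [0,0,0],
    [0,0,0],
    [0,0,0],
    [0,0,0],
    [0,0,-3],
    [0,0,-7],
    [0,0,-11],
    [0,0,-15],
    [0,0,-19],
    [0,0,-23],
    [0,0,-24.9],
    [0,0,-24.9]
  ],
  "delta_pos": [
    [0,0,-0.01],
    [0,0,-0.03],
    [0,0,-0.06],
    [0,-0.01,-0.095],
    [-0.003,-0.03,-0.13],
    [-0.007,-0.06,-0.155],
    [-0.011,-0.095,-0.158],
    [-0.015,-0.13,-0.158],
    [-0.019,-0.165,-0.158],
    [-0.024,-0.2,-0.158],
    [-0.028,-0.235,-0.158],
    [-0.032,-0.27,-0.158]
  ],
  "gripper": [1,1,1,1,1,1,1,1,1,1,1,1]
}}

```text
time: 7.6
position: [0.4387, 0.1355, 0.1607]
tool_rot: [-0.028, 1.0, -0.0, 0.0]
ft_force: [-0.2, -0.9, -1.0]
grip_width: 0.0151
grip_force: 50.0
```

Emit:
{"fn": "arm_command", "kwargs": {
  "delta_rot": [
    [0,0,0],
    [0,0,0],
    [0,0,0],
    [0,0,0]
  ],
  "delta_pos": [
    [0.009,-0.015,0],
    [0.015,-0.027,0],
    [0.015,-0.027,0],
    [0.015,-0.027,0]
  ],
  "gripper": [1,1,1,1]
}}

```text
time: 7.93
position: [0.4261, 0.1088, 0.1605]
tool_rot: [-0.027, 1.0, 0.0, 0.0]
ft_force: [0.1, 0.2, -1.1]
grip_width: 0.0149
grip_force: 50.0
```

Run:
```python
from h import *
o=status.get_obs();m=R.from_quat(o["tool_rot"]).as_matrix();print(o["time"],o["position"],m.round(3).tolist(),np.degrees(np.arctan2(-m[1,0],-m[0,0])))
c=cam("wrist");cv2.imwrite("pics/w3.png",c["pixels"]);cv2.imwrite("pics/w3b.png",cv2.resize(c["pixels"],(800,600),interpolation=cv2.INTER_CUBIC))
s=cam("scene");cv2.imwrite("pics/s3.png",s["pixels"])
t=cam("top");cv2.imwrite("pics/t3.png",t["pixels"])
```

```text
7.9333 [0.42614613 0.10878791 0.16052415] [[-0.999, -0.053, 0.001], [-0.053, 0.999, 0.0], [-0.001, 0.0, -1.0]] 3.0460319561894393
```

View pics/w3b.png

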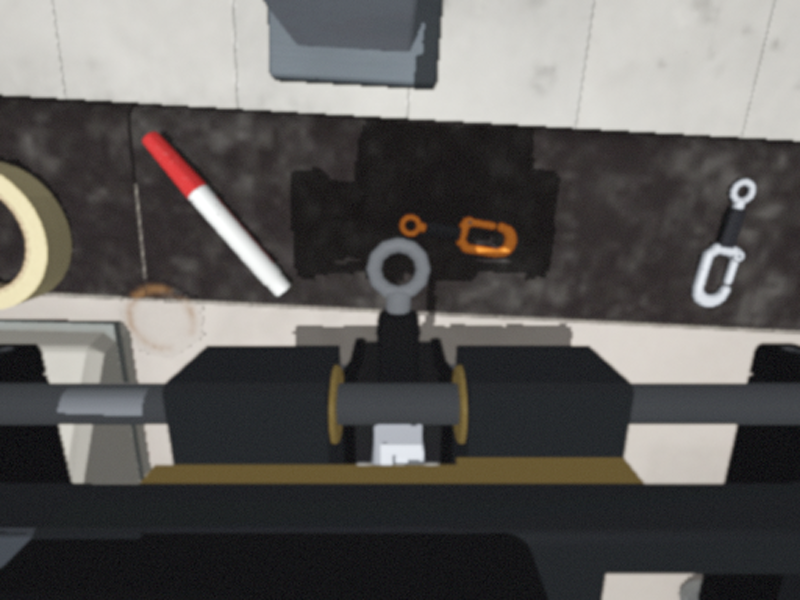

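The wrist view shows the hook held straight: ring (398,268), loop ahead between the fingers. Descending, then I'll touch the leg with the crown.

Emit:
{"fn": "arm_command", "kwargs": {
  "delta_rot": [
    [0,0,0],
    [0,0,0],
    [0,0,0],
    [0,0,0],
    [0,0,0],
    [0,0,0],
    [0,0,0],
    [0,0,0]
  ],
  "delta_pos": [
    [0,0,0.015],
    [0,0,0.03],
    [0,0,0.045],
    [0,0,0.052],
    [-0.005,0,0.052],
    [-0.01,0,0.052],
    [-0.013,0,0.052],
    [-0.013,0,0.052]
  ],
  "gripper": [1,1,1,1,1,1,1,1]
}}

```text
time: 8.75
position: [0.4415, 0.11, 0.1089]
tool_rot: [-0.028, 1.0, -0.0, 0.002]
ft_force: [-0.2, -1.0, -0.3]
grip_width: 0.0152
grip_force: 50.0
```

Emit:
{"fn": "arm_command", "kwargs": {
  "delta_rot": [
    [0,0,0],
    [0,0,0],
    [0,0,0],
    [0,0,0],
    [0,0,0],
    [0,0,0]
  ],
  "delta_pos": [
    [-0.001,0,0],
    [-0.002,0,0],
    [-0.003,0,0],
    [-0.004,0,0],
    [-0.005,0,0],
    [-0.005,0,0]
  ],
  "gripper": [1,1,1,1,1,1]
}}

```text
time: 9.25
position: [0.4444, 0.1101, 0.1081]
tool_rot: [-0.027, 1.0, -0.0, 0.0]
ft_force: [0.3, -0.8, -1.4]
grip_width: 0.0151
grip_force: 50.0
```

Emit:
{"fn": "arm_command", "kwargs": {
  "delta_rot": [
    [0,0,0],
    [0,0,0],
    [0,0,0],
    [0,0,0],
    [0,0,0]
  ],
  "delta_pos": [
    [-0.001,0,0],
    [-0.002,0,0],
    [-0.003,0,0],
    [-0.003,0,0],
    [-0.003,0,0]
  ],
  "gripper": [1,1,1,1,1]
}}

```text
time: 9.67
position: [0.4472, 0.1103, 0.108]
tool_rot: [-0.028, 1.0, -0.0, -0.0]
ft_force: [-0.4, 0.1, -1.2]
grip_width: 0.0156
grip_force: 50.0
```

Emit:
{"fn": "arm_command", "kwargs": {
  "delta_rot": [
    [0,0,0],
    [0,0,0],
    [0,0,0],
    [0,0,0]
  ],
  "delta_pos": [
    [-0.0007,0,0],
    [-0.0015,0,0],
    [-0.0015,0,0],
    [-0.0015,0,0]
  ],
  "gripper": [1,1,1,1]
}}

```text
time: 10.0
position: [0.4487, 0.1104, 0.108]
tool_rot: [-0.028, 1.0, -0.0, 0.0]
ft_force: [-0.1, -0.1, -1.4]
grip_width: 0.015
grip_force: 50.0
```

Emit:
{"fn": "arm_command", "kwargs": {
  "delta_rot": [
    [0,0,0],
    [0,0,0],
    [0,0,0],
    [0,0,0]
  ],
  "delta_pos": [
    [-0.0007,0,0],
    [-0.0014,0,0],
    [-0.0014,0,0],
    [-0.0014,0,0]
  ],
  "gripper": [1,1,1,1]
}}

```text
time: 10.33
position: [0.4501, 0.1105, 0.1081]
tool_rot: [-0.028, 1.0, -0.0, 0.0]
ft_force: [0.4, 0.1, -1.0]
grip_width: 0.0151
grip_force: 50.0
```

Emit:
{"fn": "arm_command", "kwargs": {
  "delta_rot": [
    [0,0,0],
    [0,0,0],
    [0,0,0],
    [0,0,0]
  ],
  "delta_pos": [
    [-0.0005,0,0],
    [-0.001,0,0],
    [-0.001,0,0],
    [-0.001,0,0]
  ],
  "gripper": [1,1,1,1]
}}

```text
time: 10.67
position: [0.4511, 0.1105, 0.108]
tool_rot: [-0.028, 1.0, -0.0, 0.0]
ft_force: [-0.7, 1.4, -1.5]
grip_width: 0.0153
grip_force: 50.0
```

Emit:
{"fn": "arm_command", "kwargs": {
  "delta_rot": [
    [0,0,0],
    [0,0,0],
    [0,0,0],
    [0,0,0]
  ],
  "delta_pos": [
    [-0.0005,0,0],
    [-0.001,0,0],
    [-0.001,0,0],
    [-0.001,0,0]
  ],
  "gripper": [1,1,1,1]
}}

```text
time: 11.0
position: [0.4521, 0.1106, 0.1081]
tool_rot: [-0.028, 1.0, -0.0, 0.0]
ft_force: [-0.6, 1.3, -0.7]
grip_width: 0.0153
grip_force: 50.0
```

Emit:
{"fn": "arm_command", "kwargs": {
  "delta_rot": [
    [0,0,0],
    [0,0,0],
    [0,0,0],
    [0,0,0]
  ],
  "delta_pos": [
    [-0.0005,0,0],
    [-0.001,0,0],
    [-0.001,0,0],
    [-0.001,0,0]
  ],
  "gripper": [1,1,1,1]
}}

```text
time: 11.33
position: [0.4526, 0.1107, 0.108]
tool_rot: [-0.028, 1.0, 0.0, -0.0]
ft_force: [-1.0, -0.8, -0.1]
grip_width: 0.0153
grip_force: 50.0
```

Emit:
{"fn": "arm_command", "kwargs": {
  "delta_rot": [
    [0,0,0],
    [0,0,0],
    [0,0,0]
  ],
  "delta_pos": [
    [-0.0005,0,0],
    [-0.0005,0,0],
    [-0.0005,0,0]
  ],
  "gripper": [1,1,1]
}}

```text
time: 11.58
position: [0.4527, 0.1107, 0.1079]
tool_rot: [-0.028, 1.0, -0.0, -0.001]
ft_force: [-2.7, -0.9, -0.8]
grip_width: 0.0152
grip_force: 50.0
```

Emit:
{"fn": "arm_command", "kwargs": {
  "delta_rot": [
    [0,0,0],
    [0,0,0],
    [0,0,0]
  ],
  "delta_pos": [
    [-0.0005,0,0],
    [-0.0005,0,0],
    [-0.0005,0,0]
  ],
  "gripper": [1,1,1]
}}

```text
time: 11.83
position: [0.4528, 0.1107, 0.1078]
tool_rot: [-0.028, 1.0, -0.0, -0.001]
ft_force: [-4.1, 0.1, -0.6]
grip_width: 0.0149
grip_force: 50.0
```

Emit:
{"fn": "arm_command", "kwargs": {
  "delta_rot": [
    [0,0,0],
    [0,0,0],
    [0,0,0],
    [0,0,0],
    [0,0,0],
    [0,0,0],
    [0,0,0],
    [0,0,0],
    [0,0,0],
    [0,0,0],
    [0,0,0]
  ],
  "delta_pos": [
    [0.006,0,0],
    [0.01,-0.003,0],
    [0.01,-0.015,0],
    [0.008,-0.027,0],
    [0.004,-0.032,0],
    [-0.008,-0.032,0],
    [-0.02,-0.032,0],
    [-0.028,-0.032,0],
    [-0.03,-0.03,0],
    [-0.03,-0.027,0],
    [-0.03,-0.025,0]
  ],
  "gripper": [1,1,1,1,1,1,1,1,1,1,1],
  "grip_force": 60
}}

```text
time: 12.75
position: [0.4846, 0.0879, 0.1079]
tool_rot: [-0.028, 1.0, 0.0, -0.001]
ft_force: [-1.5, 0.3, -1.2]
grip_width: 0.015
grip_force: 60.0
```

Emit:
{"fn": "arm_command", "kwargs": {
  "delta_rot": [
    [0,0,0],
    [0,0,0],
    [0,0,0]
  ],
  "delta_pos": [
    [0,0.0005,0],
    [0,0.001,0],
    [0,0.001,0]
  ],
  "gripper": [1,1,1]
}}

```text
time: 13.0
position: [0.4847, 0.0886, 0.108]
tool_rot: [-0.028, 1.0, 0.0, -0.0]
ft_force: [0.2, 0.2, -0.2]
grip_width: 0.0145
grip_force: 60.0
```

Emit:
{"fn": "arm_command", "kwargs": {
  "delta_rot": [
    [0,0,0],
    [0,0,0],
    [0,0,0],
    [0,0,0],
    [0,0,0],
    [0,0,0]
  ],
  "delta_pos": [
    [-0.0005,0.001,0],
    [-0.0005,0.0025,0],
    [-0.0005,0.004,0],
    [-0.0005,0.0055,0],
    [-0.0005,0.007,0],
    [-0.0005,0.007,0]
  ],
  "gripper": [1,1,1,1,1,1]
}}

```text
time: 13.5
position: [0.4853, 0.0957, 0.108]
tool_rot: [-0.028, 1.0, 0.0, -0.0]
ft_force: [0.6, 0.2, -2.3]
grip_width: 0.0151
grip_force: 60.0
```

Emit:
{"fn": "arm_command", "kwargs": {
  "delta_rot": [
    [0,0,0],
    [0,0,0],
    [0,0,0],
    [0,0,0]
  ],
  "delta_pos": [
    [0,0.0015,0],
    [0,0.003,0],
    [0,0.004,0],
    [0,0.004,0]
  ],
  "gripper": [1,1,1,1]
}}

```text
time: 13.83
position: [0.4849, 0.0993, 0.108]
tool_rot: [-0.028, 1.0, -0.0, -0.0]
ft_force: [-1.1, -3.2, -0.6]
grip_width: 0.0152
grip_force: 60.0
```

Emit:
{"fn": "arm_command", "kwargs": {
  "delta_rot": [
    [0,0,0],
    [0,0,0],
    [0,0,0],
    [0,0,0]
  ],
  "delta_pos": [
    [0,0.0015,0],
    [0,0.003,0],
    [0,0.004,0],
    [0,0.004,0]
  ],
  "gripper": [1,1,1,1]
}}

```text
time: 14.17
position: [0.4849, 0.1034, 0.108]
tool_rot: [-0.028, 1.0, -0.0, -0.0]
ft_force: [-0.6, -3.5, -1.0]
grip_width: 0.0151
grip_force: 60.0
```

Emit:
{"fn": "arm_command", "kwargs": {
  "delta_rot": [
    [0,0,0],
    [0,0,0],
    [0,0,0],
    [0,0,0]
  ],
  "delta_pos": [
    [0,0.0015,0],
    [0,0.003,0],
    [0,0.003,0],
    [0,0.003,0]
  ],
  "gripper": [1,1,1,1]
}}

```text
time: 14.5
position: [0.4851, 0.1063, 0.1081]
tool_rot: [-0.028, 1.0, -0.0, 0.0]
ft_force: [0.5, -3.9, -1.0]
grip_width: 0.0149
grip_force: 60.0
```

Emit:
{"fn": "arm_command", "kwargs": {
  "delta_rot": [
    [0,0,0],
    [0,0,0],
    [0,0,0],
    [0,0,0]
  ],
  "delta_pos": [
    [0,0.0015,0],
    [0,0.003,0],
    [0,0.0035,0],
    [0,0.0035,0]
  ],
  "gripper": [1,1,1,1]
}}

```text
time: 14.83
position: [0.4846, 0.1099, 0.1081]
tool_rot: [-0.028, 1.0, -0.0, 0.0]
ft_force: [0.0, -4.7, -0.7]
grip_width: 0.0152
grip_force: 60.1
```

Emit:
{"fn": "arm_command", "kwargs": {
  "delta_rot": [
    [0,0,0],
    [0,0,0],
    [0,0,0],
    [0,0,0]
  ],
  "delta_pos": [
    [0,0.001,0],
    [0,0.002,0],
    [0,0.002,0],
    [0,0.002,0]
  ],
  "gripper": [1,1,1,1]
}}

```text
time: 15.17
position: [0.4837, 0.1119, 0.1079]
tool_rot: [-0.028, 1.0, 0.0, -0.001]
ft_force: [-1.2, -4.9, -0.5]
grip_width: 0.0151
grip_force: 60.0
```

Emit:
{"fn": "arm_command", "kwargs": {
  "delta_rot": [
    [0,0,0],
    [0,0,0],
    [0,0,0],
    [0,0,0],
    [0,0,0],
    [0,0,0],
    [0,0,0],
    [0,0,0]
  ],
  "delta_pos": [
    [0.001,0,0],
    [0.0025,0,0],
    [0.004,0,0],
    [0.0055,0,0],
    [0.007,0,0],
    [0.0085,0,0],
    [0.01,0,0],
    [0.01,0,0]
  ],
  "gripper": [1,1,1,1,1,1,1,1]
}}

```text
time: 15.83
position: [0.4744, 0.1116, 0.1081]
tool_rot: [-0.028, 1.0, 0.0, 0.0]
ft_force: [-1.2, -0.4, -1.3]
grip_width: 0.0151
grip_force: 60.0
```

Emit:
{"fn": "arm_command", "kwargs": {
  "delta_rot": [
    [0,0,0],
    [0,0,0],
    [0,0,0],
    [0,0,0]
  ],
  "delta_pos": [
    [0.0007,0,0],
    [0.0014,0,0],
    [0.0014,0,0],
    [0.0014,0,0]
  ],
  "gripper": [1,1,1,1]
}}

```text
time: 16.17
position: [0.4732, 0.1113, 0.1081]
tool_rot: [-0.027, 1.0, 0.0, 0.0]
ft_force: [0.8, -0.1, -1.1]
grip_width: 0.0152
grip_force: 60.0
```

Emit:
{"fn": "arm_command", "kwargs": {
  "delta_rot": [
    [0,0,0],
    [0,0,0],
    [0,0,0],
    [0,0,0]
  ],
  "delta_pos": [
    [0.0007,0,0],
    [0.0014,0,0],
    [0.0014,0,0],
    [0.0014,0,0]
  ],
  "gripper": [1,1,1,1]
}}

```text
time: 16.5
position: [0.4725, 0.1113, 0.1082]
tool_rot: [-0.028, 1.0, 0.0, 0.001]
ft_force: [1.2, 1.1, -0.4]
grip_width: 0.0154
grip_force: 60.0
```

Emit:
{"fn": "arm_command", "kwargs": {
  "delta_rot": [
    [0,0,0],
    [0,0,0],
    [0,0,0],
    [0,0,0]
  ],
  "delta_pos": [
    [0.0005,0,0],
    [0.001,0,0],
    [0.001,0,0],
    [0.001,0,0]
  ],
  "gripper": [1,1,1,1]
}}

```text
time: 16.83
position: [0.4723, 0.1112, 0.1084]
tool_rot: [-0.027, 1.0, 0.0, 0.002]
ft_force: [4.7, 1.8, -2.9]
grip_width: 0.0152
grip_force: 60.0
```

Emit:
{"fn": "arm_command", "kwargs": {
  "delta_rot": [
    [0,0,0],
    [0,0,0],
    [0,0,0]
  ],
  "delta_pos": [
    [0.0005,0,0],
    [0.001,0,0],
    [0.001,0,0]
  ],
  "gripper": [1,1,1]
}}

```text
time: 17.08
position: [0.4722, 0.1112, 0.1085]
tool_rot: [-0.027, 1.0, 0.0, 0.003]
ft_force: [6.6, 3.0, -1.7]
grip_width: 0.0151
grip_force: 60.0
```

Emit:
{"fn": "arm_command", "kwargs": {
  "delta_rot": [
    [0,0,0],
    [0,0,0],
    [0,0,0]
  ],
  "delta_pos": [
    [0.0004,0,0],
    [0.0008,0,0],
    [0.0008,0,0]
  ],
  "gripper": [1,1,1]
}}

```text
time: 17.33
position: [0.4721, 0.1112, 0.1086]
tool_rot: [-0.027, 1.0, 0.0, 0.003]
ft_force: [7.5, 2.3, -3.2]
grip_width: 0.0151
grip_force: 60.0
```

Emit:
{"fn": "arm_command", "kwargs": {
  "delta_rot": [
    [0,0,0],
    [0,0,0],
    [0,0,0]
  ],
  "delta_pos": [
    [0.0004,0.0003,0],
    [0.0008,0.0006,0],
    [0.0008,0.0006,0]
  ],
  "gripper": [1,1,1]
}}

```text
time: 17.58
position: [0.4718, 0.1117, 0.1087]
tool_rot: [-0.027, 1.0, 0.0, 0.004]
ft_force: [8.1, 1.6, -2.0]
grip_width: 0.015
grip_force: 60.0
```

Run:
```python
from h import *
for i in range(3):
    print(status.get_obs()["ft_force"]); s=cam("scene")
cv2.imwrite("pics/s5.png",s["pixels"]);t=cam("top");cv2.imwrite("pics/t5.png",t["pixels"])
a=cv2.resize(s["pixels"][170:250,230:310],(480,480),interpolation=cv2.INTER_CUBIC)
b=cv2.resize(t["pixels"][180:220,230:283],(320,480),interpolation=cv2.INTER_CUBIC) if 0 else cv2.resize(t["pixels"][170:230,230:270],(320,480),interpolation=cv2.INTER_CUBIC)
cv2.imwrite("pics/e.png",np.hstack([a,b]))
```

```text
[ 8.11630924  1.57797159 -1.95192091]
[ 7.67087051  2.94048411 -2.52110781]
[ 7.17876642  1.71399391 -2.32939894]
```

View pics/e.png

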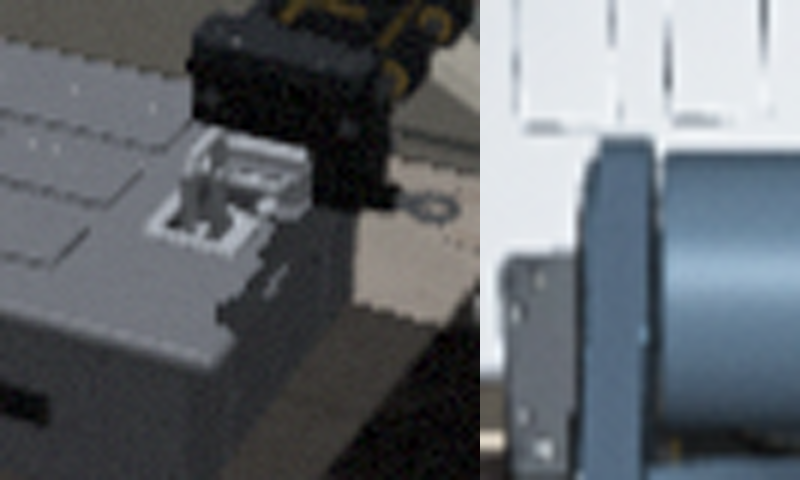

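The scene crop shows the hook round the right leg, with its gate bar closed from nose to pivot. I'll raise the tug to 10–11 N.

Emit:
{"fn": "arm_command", "kwargs": {
  "delta_rot": [
    [0,0,0],
    [0,0,0],
    [0,0,0]
  ],
  "delta_pos": [
    [0.0005,0.0002,0],
    [0.001,0.0004,0],
    [0.001,0.0004,0]
  ],
  "gripper": [1,1,1]
}}

```text
time: 18.03
position: [0.4715, 0.1119, 0.1089]
tool_rot: [-0.027, 1.0, -0.0, 0.005]
ft_force: [8.6, 2.6, -2.3]
grip_width: 0.0152
grip_force: 60.0
```

Emit:
{"fn": "arm_command", "kwargs": {
  "delta_rot": [
    [0,0,0],
    [0,0,0]
  ],
  "delta_pos": [
    [0.0003,0,0],
    [0.0003,0,0]
  ],
  "gripper": [1,1]
}}

```text
time: 18.2
position: [0.4715, 0.1119, 0.1089]
tool_rot: [-0.027, 1.0, -0.0, 0.005]
ft_force: [8.8, 1.6, -2.9]
grip_width: 0.0149
grip_force: 60.0
```

Run:
```python
from h import *
f=[]
for i in range(4): f.append(status.get_obs()["ft_force"]); cam("scene")
print(np.round(f,1).tolist(),np.mean(f,0))
```

```text
[[8.8, 1.6, -2.9], [8.1, 2.5, -4.0], [9.4, 1.4, -3.3], [8.9, 1.8, -3.6]] [ 8.80272134  1.80967209 -3.43755751]
```

Emit:
{"fn": "arm_command", "kwargs": {
  "delta_rot": [
    [0,0,0],
    [0,0,0],
    [0,0,0]
  ],
  "delta_pos": [
    [0.0006,0,0.0003],
    [0.0012,0,0.0005],
    [0.0014,0,0.0005]
  ],
  "gripper": [1,1,1]
}}

```text
time: 18.65
position: [0.4715, 0.1119, 0.1087]
tool_rot: [-0.027, 1.0, 0.0, 0.007]
ft_force: [10.9, 3.2, -2.9]
grip_width: 0.0151
grip_force: 60.0
```

Run:
```python
from h import *
f=[]
for i in range(4): f.append(status.get_obs()["ft_force"]); cam("scene")
print(np.round(f,1).tolist(),np.mean(f,0))
```

```text
[[10.9, 3.2, -2.9], [10.1, 2.0, -3.6], [9.9, 2.4, -1.6], [11.3, 2.1, -2.6]] [10.56840298  2.41182879 -2.69360073]
```

Mean 10.6 N: holding it for 1.5 s.

Emit:
{"fn": "arm_command", "kwargs": {
  "delta_rot": [
    [0,0,0],
    [0,0,0],
    [0,0,0],
    [0,0,0],
    [0,0,0],
    [0,0,0],
    [0,0,0],
    [0,0,0],
    [0,0,0],
    [0,0,0],
    [0,0,0],
    [0,0,0]
  ],
  "delta_pos": [
    [0,0,0],
    [0,0,0],
    [0,0,0],
    [0,0,0],
    [0,0,0],
    [0,0,0],
    [0,0,0],
    [0,0,0],
    [0,0,0],
    [0,0,0],
    [0,0,0],
    [0,0,0]
  ],
  "gripper": [1,1,1,1,1,1,1,1,1,1,1,1]
}}

```text
time: 19.85
position: [0.4715, 0.1118, 0.1087]
tool_rot: [-0.027, 1.0, 0.0, 0.006]
ft_force: [10.9, 2.4, -3.4]
grip_width: 0.0149
grip_force: 60.0
```

Run:
```python
from h import *
f=[]
for i in range(6): f.append(status.get_obs()["ft_force"]); cam("scene")
print(np.mean(f,0),status.get_obs()["position"])
```

```text
[10.43714399  2.29294392 -3.22627336] [0.471461   0.11185875 0.10869573]
```

Emit:
{"fn": "arm_command", "kwargs": {
  "delta_rot": [
    [0,0,0],
    [0,0,0],
    [0,0,0],
    [0,0,0],
    [0,0,0],
    [0,0,0],
    [0,0,0],
    [0,0,0]
  ],
  "delta_pos": [
    [-0.0015,0,0],
    [-0.003,0,0],
    [-0.0045,0,0],
    [-0.0055,0,0],
    [-0.006,0,0.002],
    [-0.006,0,0.004],
    [-0.006,0,0.005],
    [-0.006,0,0.005]
  ],
  "gripper": [1,1,1,1,1,1,1,1]
}}

```text
time: 20.82
position: [0.4714, 0.1123, 0.1023]
tool_rot: [-0.028, 1.0, 0.0, 0.0]
ft_force: [3.5, 2.2, 0.1]
grip_width: 0.0151
grip_force: 60.0
```

Emit:
{"fn": "arm_command", "kwargs": {
  "delta_rot": [
    [0,0,0],
    [0,0,0],
    [0,0,0],
    [0,0,0]
  ],
  "delta_pos": [
    [-0.0008,0.0004,0],
    [-0.0016,0.0008,0.0005],
    [-0.0016,0.0008,0.001],
    [-0.0016,0.0008,0.001]
  ],
  "gripper": [1,1,1,1]
}}

```text
time: 21.15
position: [0.4714, 0.113, 0.1011]
tool_rot: [-0.028, 1.0, -0.0, -0.002]
ft_force: [0.7, -0.3, -0.5]
grip_width: 0.0154
grip_force: 60.0
```

Emit:
{"fn": "arm_command", "kwargs": {
  "delta_rot": [
    [0,0,0],
    [0,0,0],
    [0,0,0],
    [0,0,0],
    [0,0,0],
    [0,0,0],
    [0,0,0],
    [0,0,0]
  ],
  "delta_pos": [
    [0,0,0],
    [0,0,0],
    [0,0,0],
    [0,0,0],
    [0,0,0],
    [0,0,0],
    [0,0,0],
    [0,0,0]
  ],
  "gripper": [0.6,0.55,0.5,0.4,0.3,0.2,0.2,0.2],
  "grip_force": 20
}}

```text
time: 21.82
position: [0.4729, 0.113, 0.1016]
tool_rot: [-0.028, 1.0, -0.0, -0.0]
ft_force: [0.2, -0.6, 0.1]
grip_width: 0.0338
grip_force: 0.0
```

Released. Straight up, then back out of the way and look.

Emit:
{"fn": "arm_command", "kwargs": {
  "delta_rot": [
    [0,0,0],
    [0,0,0],
    [0,0,0],
    [0,0,0],
    [0,0,0],
    [0,0,0],
    [0,0,0],
    [0,0,0],
    [0,0,0],
    [0,0,0],
    [0,0,0],
    [0,0,0]
  ],
  "delta_pos": [
    [0,0,-0.006],
    [0,0,-0.015],
    [0,0,-0.03],
    [0,0,-0.05],
    [0,0,-0.08],
    [0,0,-0.11],
    [0,0.03,-0.14],
    [0,0.065,-0.15],
    [0,0.1,-0.15],
    [0,0.135,-0.15],
    [0,0.17,-0.15],
    [0,0.2,-0.15]
  ],
  "gripper": [0.2,0.2,0.2,0.2,0.2,0.2,0.2,0.2,0.2,0.2,0.2,0.2]
}}

```text
time: 22.82
position: [0.4614, 0.3149, 0.2529]
tool_rot: [-0.028, 1.0, 0.0, 0.001]
ft_force: [1.3, -0.3, -0.2]
grip_width: 0.0349
grip_force: 0.0
```

Emit:
{"fn": "arm_command", "kwargs": {
  "delta_rot": [
    [0,0,0],
    [0,0,0],
    [0,0,0],
    [0,0,0],
    [0,0,0]
  ],
  "delta_pos": [
    [0.01,0.02,0],
    [0.02,0.05,0],
    [0.02,0.07,0],
    [0.02,0.07,0],
    [0.02,0.07,0]
  ],
  "gripper": [0.2,0.2,0.2,0.2,0.2]
}}

```text
time: 23.23
position: [0.4376, 0.3821, 0.2522]
tool_rot: [-0.029, 1.0, -0.0, 0.0]
ft_force: [0.1, 0.0, -0.5]
grip_width: 0.035
grip_force: 0.0
```

Run:
```python
from h import *
s=cam("scene");t=cam("top")
a=cv2.resize(s["pixels"][160:250,220:310],(400,400),interpolation=cv2.INTER_CUBIC)
b=cv2.resize(t["pixels"][170:230,230:290],(400,400),interpolation=cv2.INTER_CUBIC)
cv2.imwrite("pics/f.png",np.hstack([a,b]))
```

```text
(no output)
```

View pics/f.png

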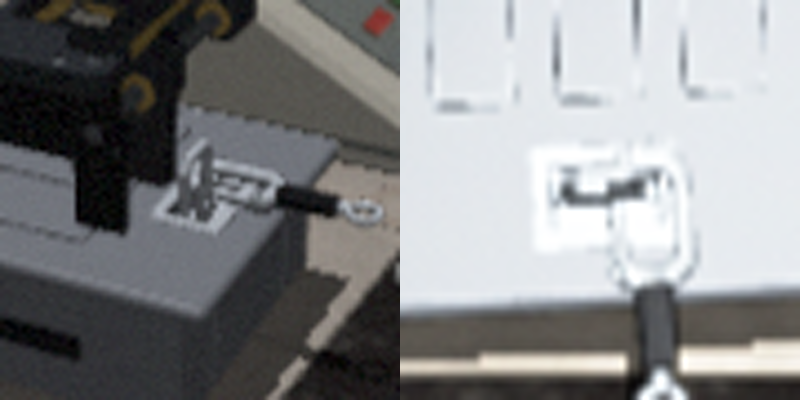

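The hook is clipped round the right leg and lying on the shut lid. Its closed gate is at about (618,240) in the top crop, the grip overhangs the front edge, and the arm is clear.

```bash
python3 -c "
from rig import robot
print(robot.hand_in())"
```

```text
the job is handed in; nothing more can be done
None
```

The lid is shut and the hook is clipped on the staple's right leg with its gate closed; it held a tug of about 10.5 N for over a second, was released with the arm clear, and the job is handed in (the hand-in returned no verdict).

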